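# Set the unmarked solvent selector to its fourth click

## Task

Draw out the lock pin beside the dial of the solvent selector, turn the dial anticlockwise until it is against its end stop, then clockwise exactly four clicks from the stop. Leave it resting in that click and push the lock pin fully home again, without disturbing the bottles and glassware around it.

Things in the scene. Friction and masses are not known exactly. Their poses are not given: they have to be found in the camera images.
- console: Solvent selector console: a white wedge-shaped housing, 170 mm deep, 290 mm wide, fixed on the bench, with a panel that slopes 30 degrees up away from its front. Origin on the bench, straight below the dial's centre; x to its back, y to the left seen from its front, z up.
- panel: Its sloping panel, 195 mm up the slope, 290 mm wide. Origin on the panel's face on the dial's axis, 90 mm above the bench; x up the slope, y left as seen facing it, z straight out of the panel along the dial's axis. Lower edge at x = -90 mm. A grey detent housing, 34 x 36 mm, 30 mm tall, stands at x = 88 mm, y = 0.
- bar_top (a point): Middle of the top of the dial's black grip bar, on the dial's axis, 58 mm out from the panel (z out of the panel). Bar 84 mm long, 18 mm thick, 40 mm tall, on a dark steel disc (94 mm across, 110 mm over its twelve rim lobes) whose top face is 18 mm out from the panel. The dial turns about the panel's z axis.
- pointer_tip (a point): Tip of the small fin at one end of the grip bar, 55 mm from the axis, 21.5 mm out from the panel: the dial points, and the bar lies, from the axis towards it. Clicks are 30 degrees apart. Anticlockwise it meets a rigid end stop, itself a click, unmarked, place to be felt; the far end is eight clicks on. It starts one to three clicks from the stop.
- roller (a point): The spring roller (20 mm ball) up-slope of the dial that makes the clicks between the rim lobes. Resistance rises to about 0.2 to 0.3 N m on leaving a click, fades to nothing half-way (15 degrees) and then reverses as the dial drops into the next click. At the end stop it keeps rising.
- lock_pin (a joint): How far the lock pin is drawn straight out of the panel, m: 0 = fully home, between two rim lobes, the dial cannot turn (5 degrees of play); 0.030 = fully out. The dial is free from 0.018 on. It slides stiffly (about 4 N, no spring) and stays where it is left. It goes home only when the dial rests in a click.
- pin_head (a point): Centre of the top of the pin's head, a black upright cylinder 32 mm across, 30 mm tall, at panel x = 0, y = -108 mm; 64 mm out from the panel when home. Below it a 16 mm shank and, 22 to 30 mm out (pin home), a 14 mm wide arm from the shank to the dial, y = -108 to -46 mm. Up- and down-slope of the head is free down to 12 mm out.
- flask: Bystander, loose, to be left where it stands: conical glass flask, 84 mm across the foot, 125 mm tall. Origin: centre of its underside.
- amber_bottle: Bystander, loose, to be left where it stands: amber glass reagent bottle, 72 mm across, 150 mm tall. Origin: centre of its underside.
- beaker: Bystander, loose, to be left where it stands: open glass beaker, 68 mm across, 75 mm tall. Origin: centre of its underside.
- wash_bottle: Bystander, loose, to be left where it stands: clear plastic bottle, 66 mm across, 160 mm tall. Origin: centre of its underside.
- jar: Bystander, loose, to be left where it stands: white jar, 64 mm across, 70 mm tall. Origin: centre of its underside.
- small_bottle: Bystander, loose, to be left where it stands: small amber bottle, 44 mm across, 90 mm tall. Origin: centre of its underside.

How it is judged:
By the outcome, as a careful person would: the job done as asked, in the order asked, and still so for the second after the job is handed in, with the robot touching nothing.
It also fails if it takes over 72 s, if anything falls off the work surface, if the arm or the gripper's body presses on something with over 40 N, if the wrist force passes 120 N, or if a joint passes its speed limit or range.

## Robot

A 6-joint arm with a two-finger parallel gripper is mounted at the origin on the work surface. World frame = base frame: x ahead of the robot, y to its left, z up, the work surface at z = 0. Lengths are in m, angles in rad, forces in N, time in s.
With the tool pointing down it reaches from about 0.25 to 0.725 m from the base axis. Payload 4 kg.
Tool frame: the origin (TCP) lies between the finger pads; the fingertips stand 11 mm ahead of it and the grasp point (between the pads) lies 8 mm behind it (bot.tip_extent is the distance from the TCP to the fingertips, in m); z points along the fingers, y is the line along which they close (so a half turn about z gives the same grasp; the last joint's range is limited). The gripper opens to 85 mm and grips with 20 to 120 N. Pads are 22 mm wide; open, the fingers measure 114 mm over their backs; the gripper's body (76 mm by 85 mm) begins 54 mm behind the grasp point. The pads swing forward as they close: fully open they stand 13 mm farther back than shut.
Start: joints at [-1.289, 0.241, 0.005, 1.335, 0, 1.571], TCP at [0.139, -0.48, 0.242] pointing down, gripper open.
Joint ranges: [-2.72, 2.72], [-1.05, 1.87], [-1.09, 1.28], [-1.99, 2.15], [-1.42, 1.44], [-3.14, 3.14]. Speed limits (rad/s): [2.79, 2.79, 3.14, 3.14, 3.14, 3.14].

## Interface

Orientations are given as a unit quaternion [x, y, z, w].
In Python, from workcell import bot gives the robot as it stands. The module is installed in compiled form; this text tells all that it offers.
- The arm moves only by the tool drive_tool, never from a script. Its argument "rows" is a list of rows, each an object of numbers: "dx", "dy", "dz": the shift along the tool's x, y, z in units of 50 mm (1.0 is 50 mm); "wx", "wy", "wz": the turn, a rotation vector about the tool's x, y, z in units of 5 degrees (1.0 is 5 degrees); "hand": the finger opening in mm, from 0 to 85.4. A call has 1 to 20 rows; each row is the pose to reach, as a shift and turn from the pose commanded when the call began, along the tool's axes at that moment; what a row does not reach only later rows make up. A row lasts 1/10 s, in which the tool goes at most 50 mm and 8.59 degrees, less where a joint would pass 70% of its speed; a pose out of reach is approached as far as the arm can. A call with a gripper value outside its range is refused whole. The fingers move at their own pace and stop on an object; the grip force is fixed at half the most. Time passes only in rows, so rows that repeat a pose let the fingers close. It gives the time, the measured TCP pose, the force, the opening and the grip force at its end, in the units of the state.
- bot.get_obs(): the state, without advancing time (a new reading comes with each control period).
- bot.camera(name): name is "scene" or "top"; returns the picture (480x640x3 uint8, red, green, blue); there is no depth.
- bot.get_calibration(name): a dict with "vfov" (degrees; the focal length in pixels is half the picture's height over the tangent of half this angle, whatever the lens; pixels are square), "cx", "cy" (the principal point, pixels), "origin" and "rotation" of the camera in the world. Camera axes: x right, y up, looking along -z (the intrinsics and any distortion apply to the point x, -y, -z); pixel columns grow to the right and rows downward; lengths in m; the calibration is good to about 2 mm. A picture is of the moment at which its call begins. get_calibration takes no time and is no camera call.
- bot.job_done(): hands the job in; it is judged then, once.
Trained networks look in the newest picture that a camera, given by its name, has taken for a name from the list of things; names that differ only in an ending like _2 or _b are one class to them, and where a whole thing is asked for, a point or a joint stands for the part that bears it (a point fixed in the world has none). Each returns a list of dicts, best first, with "score" (0 to 1); they miss things now and then, are a little off and sometimes report something else, mostly with a low value. They report only what shows in the picture. A call takes as long as a camera call.
- bot.look_for(camera, thing): "extent" ([centre column, centre row, width, height] in pixels, round what is visible of it).
- bot.outline_of(camera, thing): "region" (480x640 bool, what is visible of it) and "extent" ([centre column, centre row, width, height] in pixels, round what is visible of it).
The state is a dict: "clock": time; "joint_pos": joint angles; "joint_vel": joint speeds; "tau": joint torques, N m; "eef_pos": TCP position; "tool_rot": TCP orientation; "ft_force": force on the tool from outside, world axes, zero at the start; "ft_torque": the same for the moment, N m; "grip_width": finger opening in m; "grasp_force": force on a finger pad.
Only numpy, scipy, OpenCV 4.12 (cv2) and the standard library are available. Lean on these libraries where they do the work, as an engineer would, in place of code of your own. Each camera call takes 0.05 s, during which the arm holds its last target. There are 200 camera calls.

## Working session

There is one attempt and no reset: what is moved stays moved. The work goes in short steps, Python scripts to look and compute and a tool call to move; the robot and the scene stay as the last step left them, time stands still between calls to the robot, and variables do not carry over. Pictures are saved under pics/ and viewed, at most 10 in all, crops included, and the job is handed in when it is done.

Besides the shell and the picture viewer there is one more tool, called after "Emit:" in YAML: its name, and indented under it one key for each argument. drive_tool: Moves the arm, as the interface text tells. Its arguments: {"type":"object","properties":{"rows":{"type":"array","items":{"type":"object","properties":{"dx":{"type":"number"},"dy":{"type":"number"},"dz":{"type":"number"},"wx":{"type":"number"},"wy":{"type":"number"},"wz":{"type":"number"},"hand":{"type":"number"}}}}},"required":["rows"]}

```bash
mkdir -p pics; python3 - <<'E'
from workcell import bot
import cv2
o=bot.get_obs(); print({k:o[k] for k in('clock','eef_pos','tool_rot','grip_width')})
for c in('scene','top'):
    im=bot.camera(c); cv2.imwrite(f'pics/{c}0.png',im[...,::-1])
    print(c,bot.get_calibration(c))
    for t in('console','panel','bar_top','pointer_tip','roller','pin_head','lock_pin','flask','amber_bottle','beaker','wash_bottle','jar','small_bottle'):
        r=bot.look_for(c,t); print(t,[( [round(float(v)) for v in d['extent']],round(float(d['score']),2)) for d in r[:2]])
E
```

```text
{'clock': 0.0, 'eef_pos': array([ 0.13885881, -0.47968678,  0.24139484]), 'tool_rot': array([ 9.90090650e-01,  1.40425642e-01, -1.50037412e-04, -1.05887290e-03]), 'grip_width': 0.0853233461652188}
scene {'vfov': 43.295119614011725, 'cx': 316.8233783549398, 'cy': 237.60189650392988, 'origin': array([ 0.93412275, -0.4049942 ,  0.95438864]), 'rotation': array([0.27965503, 0.10783733, 0.35471783, 0.8856294 ])}
console [([366, 273, 191, 157], 0.81), ([275, 332, 44, 73], 0.37)]
panel [([368, 262, 195, 126], 0.98), ([231, 281, 47, 67], 0.21)]
bar_top [([363, 234, 59, 48], 0.74)]
pointer_tip [([364, 235, 63, 45], 0.89)]
roller [([384, 242, 6, 8], 0.57), ([343, 200, 34, 47], 0.36)]
pin_head [([319, 255, 45, 34], 0.83)]
lock_pin [([322, 255, 46, 34], 0.71)]
flask [([229, 282, 44, 69], 0.79)]
amber_bottle [([448, 189, 48, 59], 0.56)]
beaker [([410, 169, 34, 48], 0.84)]
wash_bottle [([273, 332, 44, 73], 0.76)]
jar [([342, 200, 31, 46], 0.86)]
small_bottle [([305, 222, 28, 43], 0.56)]
top {'vfov': 47.66508413778471, 'cx': 318.59071409767756, 'cy': 240.15855972693788, 'origin': array([0.37719522, 0.00741545, 0.94205555]), 'rotation': array([-0.07031223,  0.06720182,  0.71197774, -0.69543354])}
console [([281, 206, 188, 138], 0.97), ([404, 215, 49, 53], 0.45)]
panel [([280, 207, 188, 134], 0.96), ([272, 182, 9, 16], 0.24)]
bar_top [([270, 218, 68, 68], 0.98)]
pointer_tip [([266, 218, 68, 66], 0.59)]
roller []
pin_head [([267, 217, 68, 66], 0.26)]
lock_pin [([319, 229, 50, 23], 0.77)]
flask [([394, 301, 48, 49], 0.72), ([155, 201, 56, 56], 0.33)]
amber_bottle [([282, 298, 30, 29], 0.71), ([155, 199, 57, 56], 0.66)]
beaker [([136, 266, 50, 39], 0.61)]
wash_bottle [([403, 216, 48, 55], 0.57), ([282, 296, 31, 31], 0.53)]
jar [([227, 295, 41, 38], 0.61)]
small_bottle [([280, 298, 30, 28], 0.88)]
```

View pics/top0.png

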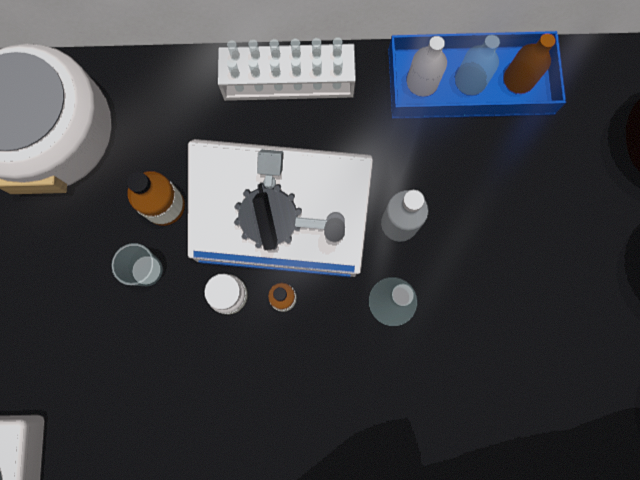

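View pics/scene0.png

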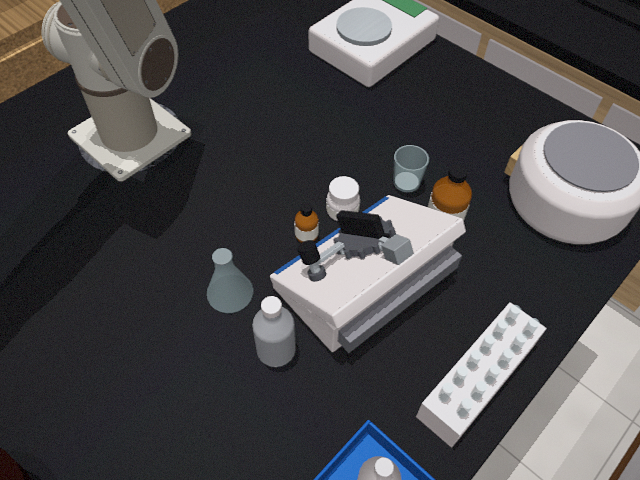

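The top view shows the console with the dial at about (268,216), the pin head at (334,226) and the detent housing at (270,162). The pointer bar runs roughly up/down in the image. The scene view shows the pin head near (310,255) and the bar at (362,225). I'll zoom in on the console in both.

```bash
python3 - <<'E'
import cv2,numpy as np
a=cv2.imread('pics/top0.png')[135:280,180:380]; b=cv2.imread('pics/scene0.png')[190:350,265:470]
a=cv2.resize(a,(800,580),interpolation=cv2.INTER_CUBIC);cv2.imwrite('pics/za.png',a)
b=cv2.resize(b,None,fx=3.75,fy=3.75,interpolation=cv2.INTER_CUBIC);cv2.imwrite('pics/zb.png',b)
E
```

```text
(no output)
```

View pics/za.png

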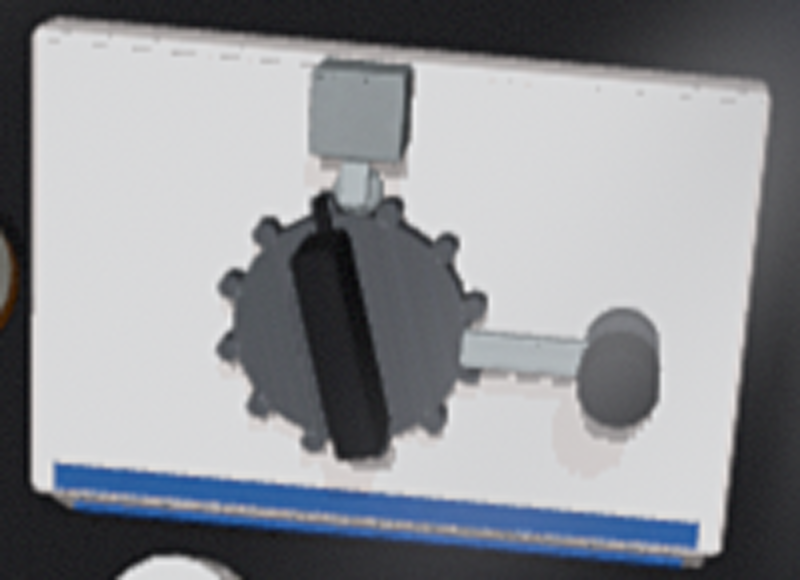

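View pics/zb.png

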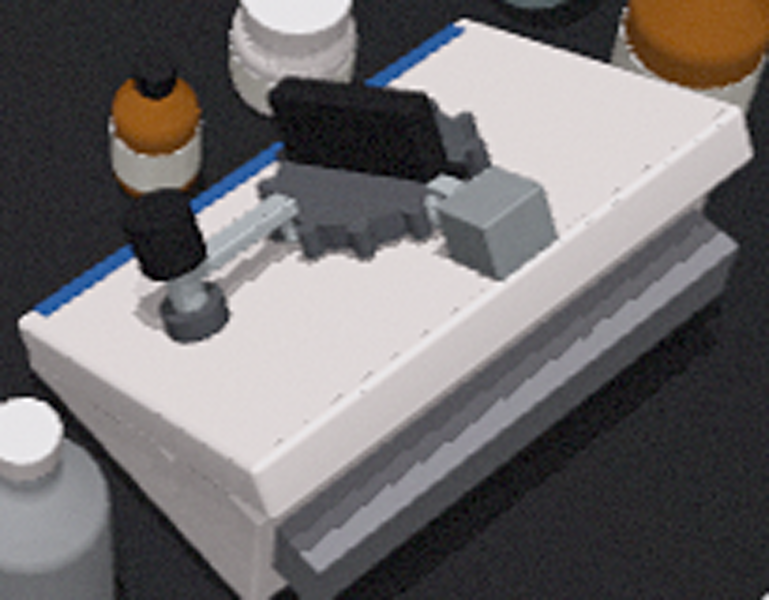

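```bash
cat > h.py <<'E'
import numpy as np
from scipy.spatial.transform import Rotation as R
from scipy.optimize import least_squares
from workcell import bot
def proj(c,P):
    k=bot.get_calibration(c); f=240/np.tan(np.radians(k['vfov']/2))
    q=R.from_quat(k['rotation']).inv().apply(np.atleast_2d(P)-k['origin'])
    return np.c_[k['cx']+f*q[:,0]/-q[:,2],k['cy']-f*q[:,1]/-q[:,2]]
def panelR(yaw): return R.from_euler('z',yaw)*R.from_euler('y',-np.pi/6)
def p2w(p,P): return np.array([p[0],p[1],.09])+panelR(p[2]).apply(np.atleast_2d(P))
E
cat > fit.py <<'E'
from h import *
T=lambda u,v:(180+u/4,135+v/4); S=lambda u,v:(265+u/3.75,190+v/3.75)
def pts(p):
    yo,th=p[3],p[4]
    L=[[-.09,yo-.145,0],[-.09,yo+.145,0]]; U=[[.105,yo-.145,0],[.105,yo+.145,0]]
    pin=[[0,-.108,.064]]; tip=[[.055*np.cos(th),.055*np.sin(th),.0215]]
    H=[[.105,.018,.03],[.105,-.018,.03],[.071,.018,.03],[.071,-.018,.03]]
    return L+pin+tip+H, L+U+pin
ot=np.array([T(718,553),T(33,490),T(618,390),T(322,200),T(320,60),T(411,66),T(310,152),T(403,162)])
os=np.array([S(22,322),S(465,20),S(258,470),S(740,108),S(160,205)])
def res(p):
    a,b=pts(p); return np.r_[(proj('top',p2w(p,a))-ot).ravel(),(proj('scene',p2w(p,b))-os).ravel()]
s=least_squares(res,[.45,.05,0,0,0],loss='soft_l1')
print(s.x.round(4),np.degrees(s.x[[2,4]])); print(res(s.x).reshape(-1,2).round(1))
p=s.x; print('pin',p2w(p,[0,-.108,.064]),'bar',p2w(p,[0,0,.058]),'quat tool', )
np.save('p.npy',p)
E
python3 fit.py
```

```text
[ 0.5922  0.0875 -0.1206 -0.0109  0.2582] [-6.91268974 14.79661569]
[[ 0.3  0.3]
 [-1.  -0.6]
 [ 0.6 -1.2]
 [-0.2 -2.1]
 [-1.5  0.2]
 [-0.5  0.8]
 [-0.1 -0.6]
 [ 0.2 -0.9]
 [-2.7 -0.8]
 [-0.7 -1.6]
 [-1.7  0.3]
 [ 1.3 -1.1]
 [-2.3  0.7]]
pin [[ 0.54738462 -0.01590433  0.14542563]] bar [[0.56336133 0.09094951 0.14022947]] quat tool
```

```bash
cat >> h.py <<'E'
def ray(c,u,v,z):
    k=bot.get_calibration(c); f=240/np.tan(np.radians(k['vfov']/2))
    d=R.from_quat(k['rotation']).apply([(u-k['cx'])/f,-(v-k['cy'])/f,-1]); return k['origin']+d*(z-k['origin'][2])/d[2]
def goal(p,pt,ang):
    """TCP at panel point pt, tool -z along panel z, tool y at ang deg (ccw) from panel x"""
    return p2w(p,pt)[0], panelR(p[2])*R.from_euler('z',np.radians(ang))*R.from_matrix(np.array([[0,1,0],[1,0,0],[0,0,-1]]).T)
def rel(pos,rot,o=None):
    o=o or bot.get_obs(); r0=R.from_quat(o['tool_rot'])
    return (r0.inv().apply(pos-o['eef_pos'])/.05).round(2),(np.degrees((r0.inv()*rot).as_rotvec())/5).round(2)
def where(p):
    o=bot.get_obs(); r=R.from_quat(o['tool_rot']); pr=panelR(p[2])
    q=pr.inv().apply(o['eef_pos']-[p[0],p[1],.09]); m=(pr.inv()*r).as_matrix()
    return (dict(t=round(o['clock'],2),panel_mm=(q*1e3).round(1),ang=np.degrees(np.arctan2(m[1,1],m[0,1])).round(1),
      tilt=np.degrees(np.arccos(-m[2,2])).round(2),F=pr.inv().apply(o['ft_force']).round(1),M=pr.inv().apply(o['ft_torque']).round(2),grip=(round(o['grip_width']*1e3,1),round(o['grasp_force'],1)),j=o['joint_pos'].round(2)))
E
python3 - <<'E'
from h import *
p=np.load('p.npy')
for n,c,u,v,z in(('wash','top',414,199,.16),('flask','top',403,294,.125),('flask_base','top',394,301,.04),('small','top',280,295,.09),('jar','top',226,292,.07),('amber','top',140,182,.15)): print(n,ray(c,u,v,z).round(3))
for z in(.2,.125,.045):
    g=goal(p,[0,-.108,z],0); print(z,g[0].round(3),rel(*g), g[1].as_matrix().round(2).tolist())
print(rel(np.array([.139,-.48,.36]),R.from_quat(bot.get_obs()['tool_rot'])))
print(where(p))
E
```

```text
wash [ 0.59  -0.134  0.16 ]
flask [ 0.453 -0.116  0.125]
flask_base [ 0.45  -0.113  0.04 ]
small [0.459 0.072 0.09 ]
jar [0.468 0.16  0.07 ]
amber [0.63  0.279 0.15 ]
0.2 [ 0.48  -0.008  0.263] (array([ 9.18, -7.18, -0.42]), array([ -5.3 ,   3.5 , -13.07])) [[0.12, 0.86, 0.5], [0.99, -0.1, -0.06], [0.0, 0.5, -0.87]]
0.125 [ 0.517 -0.012  0.198] (array([ 9.87, -6.89,  0.88]), array([ -5.3 ,   3.5 , -13.07])) [[0.12, 0.86, 0.5], [0.99, -0.1, -0.06], [0.0, 0.5, -0.87]]
0.045 [ 0.557 -0.017  0.129] (array([10.6 , -6.58,  2.27]), array([ -5.3 ,   3.5 , -13.07])) [[0.12, 0.86, 0.5], [0.99, -0.1, -0.06], [0.0, 0.5, -0.87]]
(array([ 0.  , -0.01, -2.35]), array([0., 0., 0.]))
{'t': 1.4, 'panel_mm': array([-254.2, -618.1,  322.7]), 'ang': np.float64(-69.8), 'tilt': np.float64(30.0), 'F': array([0.6, 0.1, 0.4]), 'M': array([-0.03, -0.04,  0.04]), 'grip': (85.5, 0.0), 'j': array([-1.29,  0.24,  0.01,  1.34, -0.  ,  1.57])}
```

Emit:
drive_tool:
  rows:
    - {"dx":0.6,"dy":-0.5,"dz":-0.6,"wx":-0.3,"wy":0.2,"wz":-0.8,"hand":60}
    - {"dx":1.3,"dy":-1.0,"dz":-1.2,"wx":-0.7,"wy":0.5,"wz":-1.8,"hand":60}
    - {"dx":2.0,"dy":-1.6,"dz":-1.5,"wx":-1.1,"wy":0.7,"wz":-2.8,"hand":60}
    - {"dx":2.7,"dy":-2.1,"dz":-1.5,"wx":-1.5,"wy":1.0,"wz":-3.8,"hand":60}
    - {"dx":3.4,"dy":-2.7,"dz":-1.5,"wx":-2.0,"wy":1.3,"wz":-4.8,"hand":60}
    - {"dx":4.1,"dy":-3.2,"dz":-1.5,"wx":-2.4,"wy":1.6,"wz":-5.8,"hand":60}
    - {"dx":4.8,"dy":-3.8,"dz":-1.5,"wx":-2.8,"wy":1.8,"wz":-6.8,"hand":60}
    - {"dx":5.5,"dy":-4.3,"dz":-1.5,"wx":-3.2,"wy":2.1,"wz":-7.8,"hand":60}
    - {"dx":6.2,"dy":-4.9,"dz":-1.4,"wx":-3.6,"wy":2.4,"wz":-8.8,"hand":60}
    - {"dx":6.9,"dy":-5.4,"dz":-1.2,"wx":-4.0,"wy":2.6,"wz":-9.8,"hand":60}
    - {"dx":7.6,"dy":-6.0,"dz":-1.0,"wx":-4.4,"wy":2.9,"wz":-10.8,"hand":60}
    - {"dx":8.3,"dy":-6.5,"dz":-0.8,"wx":-4.8,"wy":3.2,"wz":-11.8,"hand":60}
    - {"dx":9.0,"dy":-7.0,"dz":-0.5,"wx":-5.2,"wy":3.4,"wz":-12.8,"hand":60}
    - {"dx":9.18,"dy":-7.18,"dz":-0.42,"wx":-5.3,"wy":3.5,"wz":-13.07,"hand":60}
    - {"dx":9.18,"dy":-7.18,"dz":-0.42,"wx":-5.3,"wy":3.5,"wz":-13.07,"hand":60}
    - {"dx":9.18,"dy":-7.18,"dz":-0.42,"wx":-5.3,"wy":3.5,"wz":-13.07,"hand":60}

```text
clock: 3.0
eef_pos: [0.4798, -0.0082, 0.2635]
tool_rot: [0.723, 0.64, 0.171, 0.194]
ft_force: [-0.3, 0.2, 0.3]
grip_width: 0.0599
grasp_force: 0.0
```

```bash
python3 - <<'E'
from h import *
p=np.load('p.npy'); print(where(p))
for z in(.1,.045): print(rel(*goal(p,[0,-.108,z],0)))
E
```

```text
{'t': 3.0, 'panel_mm': array([ 1.000e-01, -1.085e+02,  2.003e+02]), 'ang': np.float64(-0.0), 'tilt': np.float64(0.05), 'F': array([-0.1,  0.2,  0.4]), 'M': array([-0.04,  0.43, -0.05]), 'grip': (59.9, 0.0), 'j': array([ 0.03, -0.18, -0.51,  0.72, -0.08,  1.7 ])}
(array([ 0.01, -0.  ,  2.01]), array([-0.  ,  0.01, -0.  ]))
(array([ 0.01, -0.  ,  3.11]), array([-0.  ,  0.01, -0.  ]))
```

Emit:
drive_tool:
  rows:
    - {"dz":0.5,"hand":60}
    - {"dz":1.0,"hand":60}
    - {"dz":1.4,"hand":60}
    - {"dz":1.8,"hand":60}
    - {"dz":2.1,"hand":60}
    - {"dz":2.4,"hand":60}
    - {"dz":2.4,"hand":60}

```text
invalid input at $.rows[0]: expected keys dx, dy, dz, wx, wy, wz, hand
```

```bash
python3 - <<'E'
from h import *
import cv2
p=np.load('p.npy'); print(where(p))
a=bot.camera('top')[135:280,240:440,::-1]; b=bot.camera('scene')[170:320,240:440,::-1]
cv2.imwrite('pics/d1.png',np.vstack([cv2.resize(a,(400,290)),cv2.resize(b,(400,300),interpolation=2)]))
print(bot.look_for('scene','pin_head')[:1])
E
```

```text
{'t': 3.0, 'panel_mm': array([ 1.000e-01, -1.085e+02,  2.003e+02]), 'ang': np.float64(-0.0), 'tilt': np.float64(0.05), 'F': array([-0.1,  0.2,  0.4]), 'M': array([-0.04,  0.43, -0.05]), 'grip': (59.9, 0.0), 'j': array([ 0.03, -0.18, -0.51,  0.72, -0.08,  1.7 ])}
[{'extent': [318.6, 255.8, 44.8, 32.0], 'score': 0.55}]
```

View pics/d1.png

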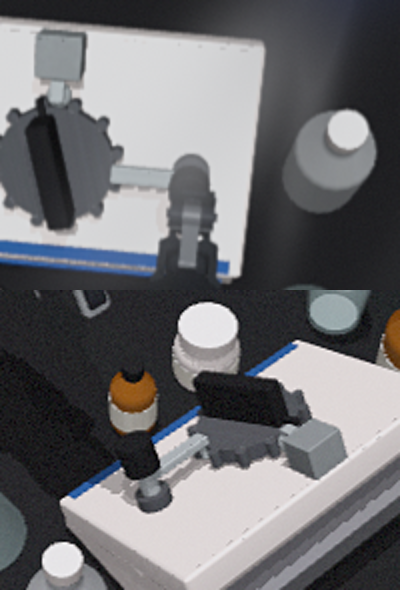

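The move was refused because every key is required. The picture shows the gripper lined up above the pin head, at about (190,190) in the upper half. I'll send the descent again.

Emit:
drive_tool:
  rows:
    - {"dx":0,"dy":0,"dz":0.5,"wx":0,"wy":0,"wz":0,"hand":60}
    - {"dx":0,"dy":0,"dz":1.1,"wx":0,"wy":0,"wz":0,"hand":60}
    - {"dx":0,"dy":0,"dz":1.7,"wx":0,"wy":0,"wz":0,"hand":60}
    - {"dx":0,"dy":0,"dz":2.1,"wx":0,"wy":0,"wz":0,"hand":60}
    - {"dx":0,"dy":0,"dz":2.4,"wx":0,"wy":0,"wz":0,"hand":60}
    - {"dx":0,"dy":0,"dz":2.7,"wx":0,"wy":0,"wz":0,"hand":60}
    - {"dx":0,"dy":0,"dz":2.9,"wx":0,"wy":0,"wz":0,"hand":60}
    - {"dx":0,"dy":0,"dz":3.1,"wx":0,"wy":0,"wz":0,"hand":60}
    - {"dx":0,"dy":0,"dz":3.1,"wx":0,"wy":0,"wz":0,"hand":60}

```text
clock: 4.05
eef_pos: [0.557, -0.0178, 0.1282]
tool_rot: [0.723, 0.64, 0.171, 0.194]
ft_force: [-0.7, 0.1, 0.1]
grip_width: 0.0599
grasp_force: 0.0
```

```bash
python3 - <<'E'
from h import *
import cv2
p=np.load('p.npy'); print(where(p))
b=bot.camera('scene')[170:320,240:440,::-1]
cv2.imwrite('pics/d2.png',cv2.resize(b,(800,600),interpolation=2))
E
```

```text
{'t': 4.05, 'panel_mm': array([  -0.2, -108.7,   44.3]), 'ang': np.float64(-0.0), 'tilt': np.float64(0.08), 'F': array([-0.5,  0. ,  0.4]), 'M': array([-0.  ,  0.54,  0.01]), 'grip': (59.9, 0.0), 'j': array([ 0.  ,  0.14, -0.61,  0.31, -0.06,  1.68])}
```

View pics/d2.png

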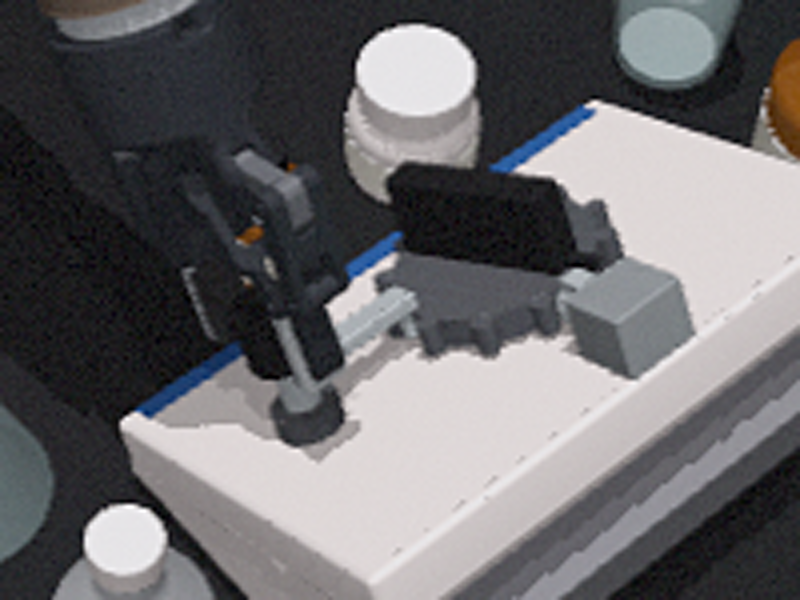

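The fingers straddle the head at about (290,330). Closing now.

Emit:
drive_tool:
  rows:
    - {"dx":0,"dy":0,"dz":0,"wx":0,"wy":0,"wz":0,"hand":40}
    - {"dx":0,"dy":0,"dz":0,"wx":0,"wy":0,"wz":0,"hand":36}
    - {"dx":0,"dy":0,"dz":0,"wx":0,"wy":0,"wz":0,"hand":28}
    - {"dx":0,"dy":0,"dz":0,"wx":0,"wy":0,"wz":0,"hand":28}
    - {"dx":0,"dy":0,"dz":0,"wx":0,"wy":0,"wz":0,"hand":28}

```text
clock: 4.6
eef_pos: [0.5558, -0.017, 0.1292]
tool_rot: [0.723, 0.641, 0.171, 0.193]
ft_force: [-6.2, 0.4, 3.8]
grip_width: 0.0304
grasp_force: 58.8
```

```bash
python3 -c "
from h import *
print(where(np.load('p.npy')))"
```

```text
{'t': 4.6, 'panel_mm': array([  -0.7, -108. ,   45.7]), 'ang': np.float64(0.0), 'tilt': np.float64(0.06), 'F': array([-3.5, -0.3,  6.4]), 'M': array([-0.04,  1.04, -0.01]), 'grip': (30.4, 58.8), 'j': array([ 0.  ,  0.14, -0.61,  0.31, -0.06,  1.68])}
```

Emit:
drive_tool:
  rows:
    - {"dx":0,"dy":0,"dz":-0.1,"wx":0,"wy":0,"wz":0,"hand":28}
    - {"dx":0,"dy":0,"dz":-0.2,"wx":0,"wy":0,"wz":0,"hand":28}
    - {"dx":0,"dy":0,"dz":-0.3,"wx":0,"wy":0,"wz":0,"hand":28}
    - {"dx":0,"dy":0,"dz":-0.4,"wx":0,"wy":0,"wz":0,"hand":28}
    - {"dx":0,"dy":0,"dz":-0.5,"wx":0,"wy":0,"wz":0,"hand":28}
    - {"dx":0,"dy":0,"dz":-0.58,"wx":0,"wy":0,"wz":0,"hand":28}
    - {"dx":0,"dy":0,"dz":-0.58,"wx":0,"wy":0,"wz":0,"hand":28}

```text
clock: 5.3
eef_pos: [0.5416, -0.0153, 0.1542]
tool_rot: [0.723, 0.641, 0.171, 0.193]
ft_force: [-6.3, 1.9, -0.4]
grip_width: 0.0302
grasp_force: 60.2
```

```bash
python3 -c "
from h import *
print(where(np.load('p.npy')))"
```

```text
{'t': 5.3, 'panel_mm': array([  -0.7, -108.1,   74.5]), 'ang': np.float64(0.0), 'tilt': np.float64(0.07), 'F': array([-5.8,  1.1,  2.9]), 'M': array([0.06, 1.63, 0.03]), 'grip': (30.2, 60.2), 'j': array([ 0.01,  0.07, -0.6 ,  0.38, -0.06,  1.68])}
```

Emit:
drive_tool:
  rows:
    - {"dx":0,"dy":0,"dz":0,"wx":0,"wy":0,"wz":0,"hand":45}
    - {"dx":0,"dy":0,"dz":0,"wx":0,"wy":0,"wz":0,"hand":50}
    - {"dx":0,"dy":0,"dz":0,"wx":0,"wy":0,"wz":0,"hand":50}
    - {"dx":0,"dy":0,"dz":-0.4,"wx":0,"wy":0,"wz":0,"hand":50}
    - {"dx":0,"dy":0,"dz":-0.9,"wx":0,"wy":0,"wz":0,"hand":50}
    - {"dx":0,"dy":0,"dz":-1.4,"wx":0,"wy":0,"wz":0,"hand":50}
    - {"dx":0,"dy":0,"dz":-1.4,"wx":0,"wy":0,"wz":0,"hand":50}

```text
clock: 6.0
eef_pos: [0.5098, -0.0111, 0.2192]
tool_rot: [0.722, 0.64, 0.175, 0.196]
ft_force: [0.7, -0.0, 0.4]
grip_width: 0.0501
grasp_force: 0.0
```

```bash
python3 - <<'E'
from h import *
import cv2
p=np.load('p.npy'); print(where(p))
print(rel(*goal(p,[0,0,.145],105)))
b=bot.camera('scene')[170:320,240:440,::-1]
cv2.imwrite('pics/d3.png',cv2.resize(b,(600,450),interpolation=2))
for z in (.064,.092): print(proj('scene',p2w(p,[0,-.108,z])),end=' ')
print(bot.look_for('scene','pin_head')[:1])
E
```

```text
{'t': 6.0, 'panel_mm': array([   4.1, -107.8,  146.9]), 'ang': np.float64(-0.0), 'tilt': np.float64(0.47), 'F': array([ 0.8,  0.1, -0. ]), 'M': array([ 0.  ,  0.46, -0.03]), 'grip': (50.1, 0.0), 'j': array([ 0.02, -0.08, -0.56,  0.56, -0.07,  1.69])}
(array([ 2.16, -0.08,  0.04]), array([  0.07,   0.08, -21.  ]))
[[305.39550948 245.4142354 ]] [[299.74749768 231.24141233]] [{'extent': [313.4, 242.0, 50.9, 33.8], 'score': 0.98}]
```

View pics/d3.png

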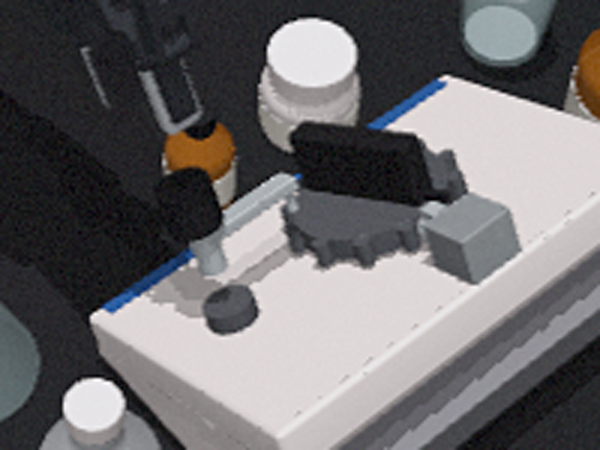

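The pin is drawn out: the head at about (190,178) in the crop is roughly 28 mm up off its base. Next, the bar.

Emit:
drive_tool:
  rows:
    - {"dx":0.1,"dy":0,"dz":0,"wx":0,"wy":0,"wz":-1.6,"hand":45}
    - {"dx":0.3,"dy":0,"dz":0,"wx":0,"wy":0,"wz":-3.2,"hand":45}
    - {"dx":0.5,"dy":0,"dz":0,"wx":0,"wy":0,"wz":-4.8,"hand":45}
    - {"dx":0.7,"dy":0,"dz":0,"wx":0,"wy":0,"wz":-6.4,"hand":45}
    - {"dx":0.9,"dy":0,"dz":0,"wx":0,"wy":0,"wz":-8.0,"hand":45}
    - {"dx":1.1,"dy":0,"dz":0,"wx":0,"wy":0,"wz":-9.6,"hand":45}
    - {"dx":1.3,"dy":0,"dz":0,"wx":0,"wy":0,"wz":-11.2,"hand":45}
    - {"dx":1.5,"dy":0,"dz":0,"wx":0,"wy":0,"wz":-12.8,"hand":45}
    - {"dx":1.7,"dy":0,"dz":0,"wx":0,"wy":0,"wz":-14.4,"hand":45}
    - {"dx":1.9,"dy":0,"dz":0,"wx":0,"wy":0,"wz":-16.0,"hand":45}
    - {"dx":2.0,"dy":-0.04,"dz":0,"wx":0,"wy":0,"wz":-17.6,"hand":45}
    - {"dx":2.1,"dy":-0.06,"dz":0,"wx":0,"wy":0,"wz":-19.2,"hand":45}
    - {"dx":2.16,"dy":-0.06,"dz":0,"wx":0,"wy":0,"wz":-20.8,"hand":45}
    - {"dx":2.16,"dy":-0.06,"dz":0,"wx":0,"wy":0,"wz":-21,"hand":45}
    - {"dx":2.16,"dy":-0.06,"dz":0,"wx":0,"wy":0,"wz":-21,"hand":45}
    - {"dx":2.16,"dy":-0.06,"dz":0,"wx":0,"wy":0,"wz":-21,"hand":45}

```text
clock: 7.7
eef_pos: [0.5182, 0.0961, 0.2127]
tool_rot: [-0.067, 0.964, -0.049, 0.254]
ft_force: [0.2, -0.2, -0.1]
grip_width: 0.0449
grasp_force: 0.0
```

```bash
python3 - <<'E'
from h import *
import cv2
p=np.load('p.npy'); print(where(p))
print(rel(*goal(p,[0,0,.037],105)))
a=bot.camera('top')[135:280,180:380,::-1]; b=bot.camera('scene')[150:320,260:460,::-1]
cv2.imwrite('pics/d4.png',np.hstack([cv2.resize(a,(400,290),interpolation=2),cv2.resize(b,(400,340),interpolation=2)[:290]]))
E
```

```text
{'t': 7.7, 'panel_mm': array([ -3.1,  -0.3, 143.4]), 'ang': np.float64(104.9), 'tilt': np.float64(0.05), 'F': array([ 0.2, -0.2, -0.3]), 'M': array([ 0.01,  0.46, -0.06]), 'grip': (44.9, 0.0), 'j': array([ 0.3 , -0.01, -0.5 ,  0.59, -0.2 ,  0.11])}
(array([-0.06, -0.01,  2.13]), array([-0.01, -0.01, -0.02]))
```

View pics/d4.png

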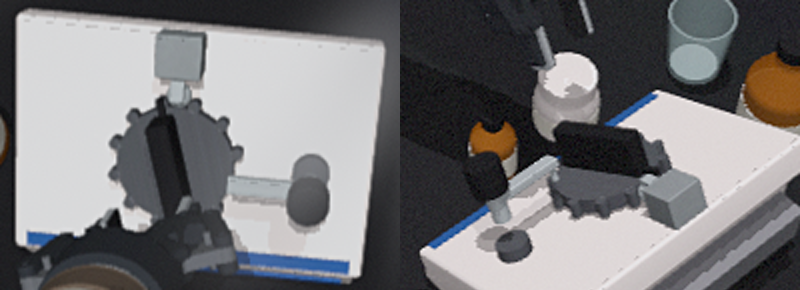

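The fingers line up across the bar in the top view at about (165,165), and the pin is standing out. Descending and gripping.

Emit:
drive_tool:
  rows:
    - {"dx":-0.06,"dy":0,"dz":0.5,"wx":0,"wy":0,"wz":0,"hand":45}
    - {"dx":-0.06,"dy":0,"dz":1.0,"wx":0,"wy":0,"wz":0,"hand":45}
    - {"dx":-0.06,"dy":0,"dz":1.4,"wx":0,"wy":0,"wz":0,"hand":45}
    - {"dx":-0.06,"dy":0,"dz":1.7,"wx":0,"wy":0,"wz":0,"hand":45}
    - {"dx":-0.06,"dy":0,"dz":1.9,"wx":0,"wy":0,"wz":0,"hand":45}
    - {"dx":-0.06,"dy":0,"dz":2.1,"wx":0,"wy":0,"wz":0,"hand":45}
    - {"dx":-0.06,"dy":0,"dz":2.1,"wx":0,"wy":0,"wz":0,"hand":30}
    - {"dx":-0.06,"dy":0,"dz":2.1,"wx":0,"wy":0,"wz":0,"hand":22}
    - {"dx":-0.06,"dy":0,"dz":2.1,"wx":0,"wy":0,"wz":0,"hand":14}
    - {"dx":-0.06,"dy":0,"dz":2.1,"wx":0,"wy":0,"wz":0,"hand":14}
    - {"dx":-0.06,"dy":0,"dz":2.1,"wx":0,"wy":0,"wz":0,"hand":14}

```text
clock: 8.9
eef_pos: [0.5729, 0.0919, 0.1242]
tool_rot: [-0.069, 0.963, -0.048, 0.254]
ft_force: [-0.3, 5.1, -1.3]
grip_width: 0.0168
grasp_force: 59.1
```

```bash
python3 -c "
from h import *
print(where(np.load('p.npy')))"
```

```text
{'t': 8.9, 'panel_mm': array([ 0. ,  2.1, 39.5]), 'ang': np.float64(105.1), 'tilt': np.float64(0.16), 'F': array([-1.4,  5. , -0.7]), 'M': array([0.78, 0.86, 0.02]), 'grip': (16.8, 59.1), 'j': array([ 0.25,  0.2 , -0.54,  0.34, -0.18,  0.06])}
```

Emit:
drive_tool:
  rows:
    - {"dx":0,"dy":0.05,"dz":0,"wx":0,"wy":0,"wz":-0.8,"hand":14}
    - {"dx":0,"dy":0.05,"dz":0,"wx":0,"wy":0,"wz":-1.6,"hand":14}
    - {"dx":0,"dy":0.05,"dz":0,"wx":0,"wy":0,"wz":-2.4,"hand":14}
    - {"dx":0,"dy":0.05,"dz":0,"wx":0,"wy":0,"wz":-3.2,"hand":14}
    - {"dx":0,"dy":0.05,"dz":0,"wx":0,"wy":0,"wz":-4.0,"hand":14}
    - {"dx":0,"dy":0.05,"dz":0,"wx":0,"wy":0,"wz":-4.8,"hand":14}
    - {"dx":0,"dy":0.05,"dz":0,"wx":0,"wy":0,"wz":-5.5,"hand":14}
    - {"dx":0,"dy":0.05,"dz":0,"wx":0,"wy":0,"wz":-6,"hand":14}
    - {"dx":0,"dy":0.05,"dz":0,"wx":0,"wy":0,"wz":-6,"hand":14}

```text
clock: 9.8
eef_pos: [0.5727, 0.0925, 0.124]
tool_rot: [-0.315, 0.913, -0.114, 0.233]
ft_force: [-1.2, -0.7, 2.1]
grip_width: 0.0173
grasp_force: 59.6
```

```bash
python3 -c "
from h import *
print(where(np.load('p.npy')))"
```

```text
{'t': 9.8, 'panel_mm': array([-0.2,  2.6, 39.4]), 'ang': np.float64(135.0), 'tilt': np.float64(0.09), 'F': array([ 0.1, -0.8,  2.3]), 'M': array([-0.13,  0.61,  0.09]), 'grip': (17.3, 59.6), 'j': array([ 0.25,  0.2 , -0.54,  0.34, -0.19, -0.46])}
```

Emit:
drive_tool:
  rows:
    - {"dx":0,"dy":0,"dz":0,"wx":0,"wy":0,"wz":-0.5,"hand":14}
    - {"dx":0,"dy":0,"dz":0,"wx":0,"wy":0,"wz":-1.0,"hand":14}
    - {"dx":0,"dy":0,"dz":0,"wx":0,"wy":0,"wz":-1.0,"hand":14}

```text
clock: 10.1
eef_pos: [0.5726, 0.0925, 0.124]
tool_rot: [-0.354, 0.899, -0.124, 0.228]
ft_force: [-3.6, -0.8, 3.0]
grip_width: 0.0172
grasp_force: 59.8
```

```bash
python3 -c "
from h import *
print(where(np.load('p.npy')))"
```

```text
{'t': 10.1, 'panel_mm': array([-0.3,  2.7, 39.4]), 'ang': np.float64(139.9), 'tilt': np.float64(0.08), 'F': array([-1.5, -1.3,  4.3]), 'M': array([-0.18,  0.76, -0.07]), 'grip': (17.2, 59.8), 'j': array([ 0.25,  0.2 , -0.54,  0.34, -0.18, -0.54])}
```

Emit:
drive_tool:
  rows:
    - {"dx":0,"dy":0,"dz":0,"wx":0,"wy":0,"wz":-0.4,"hand":14}
    - {"dx":0,"dy":0,"dz":0,"wx":0,"wy":0,"wz":-0.8,"hand":14}
    - {"dx":0,"dy":0,"dz":0,"wx":0,"wy":0,"wz":-0.8,"hand":14}

```text
clock: 10.4
eef_pos: [0.5726, 0.0926, 0.124]
tool_rot: [-0.385, 0.886, -0.132, 0.223]
ft_force: [-4.8, -0.5, 4.6]
grip_width: 0.017
grasp_force: 60.1
```

```bash
python3 -c "
from h import *
print(where(np.load('p.npy')))"
```

```text
{'t': 10.4, 'panel_mm': array([-0.3,  2.7, 39.4]), 'ang': np.float64(143.9), 'tilt': np.float64(0.07), 'F': array([-1.7, -1.1,  6.4]), 'M': array([-0.28,  0.82, -0.07]), 'grip': (17.0, 60.1), 'j': array([ 0.25,  0.2 , -0.54,  0.34, -0.18, -0.61])}
```

Emit:
drive_tool:
  rows:
    - {"dx":0,"dy":0,"dz":0,"wx":0,"wy":0,"wz":-0.4,"hand":14}
    - {"dx":0,"dy":0,"dz":0,"wx":0,"wy":0,"wz":-0.8,"hand":14}
    - {"dx":0,"dy":0,"dz":0,"wx":0,"wy":0,"wz":-0.8,"hand":14}

```text
clock: 10.7
eef_pos: [0.5726, 0.0926, 0.1239]
tool_rot: [-0.416, 0.872, -0.139, 0.218]
ft_force: [-5.1, -1.5, 5.0]
grip_width: 0.0171
grasp_force: 60.3
```

```bash
python3 - <<'E'
from h import *
import cv2
print(where(np.load('p.npy')))
a=bot.camera('top')[135:280,180:380,::-1]; b=bot.camera('scene')[150:320,260:460,::-1]
cv2.imwrite('pics/d5.png',np.hstack([cv2.resize(a,(400,290),interpolation=2),cv2.resize(b,(400,340),interpolation=2)[:290]]))
E
```

```text
{'t': 10.7, 'panel_mm': array([-0.4,  2.8, 39.4]), 'ang': np.float64(147.9), 'tilt': np.float64(0.07), 'F': array([-1.7, -2.1,  6.8]), 'M': array([-0.26,  0.8 , -0.01]), 'grip': (17.1, 60.3), 'j': array([ 0.25,  0.2 , -0.54,  0.34, -0.18, -0.68])}
```

View pics/d5.png

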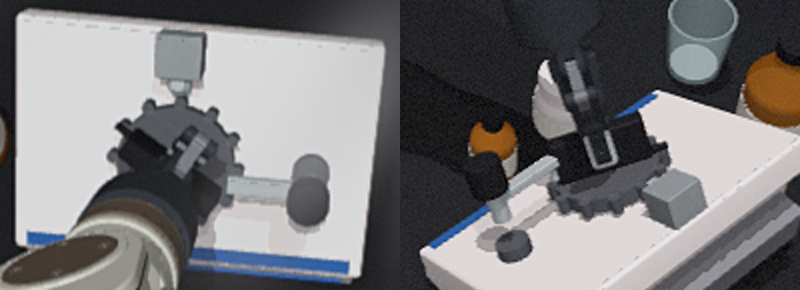

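The bar has turned with the hand, with the pointer at about (120,127) in the top crop, so it is past the half-way point and this click was not the stop. Continuing to the next click.

Emit:
drive_tool:
  rows:
    - {"dx":0,"dy":0,"dz":0,"wx":0,"wy":0,"wz":-0.7,"hand":14}
    - {"dx":0,"dy":0,"dz":0,"wx":0,"wy":0,"wz":-1.4,"hand":14}
    - {"dx":0,"dy":0,"dz":0,"wx":0,"wy":0,"wz":-1.4,"hand":14}

```text
clock: 11.1
eef_pos: [0.5725, 0.0927, 0.1239]
tool_rot: [-0.469, 0.844, -0.152, 0.209]
ft_force: [-4.9, -1.2, 5.2]
grip_width: 0.0168
grasp_force: 60.3
```

```bash
python3 -c "
from h import *
print(where(np.load('p.npy')))"
```

```text
{'t': 11.1, 'panel_mm': array([-0.5,  2.9, 39.4]), 'ang': np.float64(155.0), 'tilt': np.float64(0.05), 'F': array([-1.5, -1.7,  6.8]), 'M': array([-0.25,  0.88,  0.17]), 'grip': (16.8, 60.3), 'j': array([ 0.25,  0.2 , -0.54,  0.34, -0.18, -0.81])}
```

Emit:
drive_tool:
  rows:
    - {"dx":0,"dy":0,"dz":0,"wx":0,"wy":0,"wz":-0.7,"hand":14}
    - {"dx":0,"dy":0,"dz":0,"wx":0,"wy":0,"wz":-1.4,"hand":14}
    - {"dx":0,"dy":0,"dz":0,"wx":0,"wy":0,"wz":-2.0,"hand":14}
    - {"dx":0,"dy":0,"dz":0,"wx":0,"wy":0,"wz":-2.0,"hand":14}

```text
clock: 11.5
eef_pos: [0.5724, 0.0928, 0.1238]
tool_rot: [-0.54, 0.8, -0.17, 0.195]
ft_force: [-6.4, -0.0, 4.8]
grip_width: 0.0171
grasp_force: 60.4
```

```bash
python3 -c "
from h import *
print(where(np.load('p.npy')))"
```

```text
{'t': 11.5, 'panel_mm': array([-0.6,  2.9, 39.4]), 'ang': np.float64(165.0), 'tilt': np.float64(0.04), 'F': array([-3.1, -0.8,  7.3]), 'M': array([-0.22,  0.85, -0.01]), 'grip': (17.1, 60.4), 'j': array([ 0.25,  0.2 , -0.54,  0.34, -0.18, -0.98])}
```

Emit:
drive_tool:
  rows:
    - {"dx":0,"dy":0,"dz":0,"wx":0,"wy":0,"wz":-0.5,"hand":14}
    - {"dx":0,"dy":0,"dz":0,"wx":0,"wy":0,"wz":-1.0,"hand":14}
    - {"dx":0,"dy":0,"dz":0,"wx":0,"wy":0,"wz":-1.0,"hand":14}

```text
clock: 11.8
eef_pos: [0.5723, 0.0928, 0.1238]
tool_rot: [-0.575, 0.776, -0.178, 0.188]
ft_force: [-5.4, -0.7, 5.1]
grip_width: 0.0169
grasp_force: 60.4
```

```bash
python3 -c "
from h import *
print(where(np.load('p.npy')))"
```

```text
{'t': 11.8, 'panel_mm': array([-0.7,  2.9, 39.4]), 'ang': np.float64(169.9), 'tilt': np.float64(0.03), 'F': array([-2. , -1.4,  7. ]), 'M': array([-0.2 ,  0.91, -0.14]), 'grip': (16.9, 60.4), 'j': array([ 0.25,  0.2 , -0.54,  0.34, -0.18, -1.07])}
```

Emit:
drive_tool:
  rows:
    - {"dx":0,"dy":0,"dz":0,"wx":0,"wy":0,"wz":-0.4,"hand":14}
    - {"dx":0,"dy":0,"dz":0,"wx":0,"wy":0,"wz":-0.8,"hand":14}
    - {"dx":0,"dy":0,"dz":0,"wx":0,"wy":0,"wz":-0.8,"hand":14}

```text
clock: 12.1
eef_pos: [0.5723, 0.0928, 0.1237]
tool_rot: [-0.602, 0.756, -0.185, 0.181]
ft_force: [-5.9, 0.2, 4.7]
grip_width: 0.0175
grasp_force: 60.4
```

```bash
python3 -c "
from h import *
print(where(np.load('p.npy')))"
```

```text
{'t': 12.1, 'panel_mm': array([-0.8,  2.9, 39.4]), 'ang': np.float64(174.0), 'tilt': np.float64(0.03), 'F': array([-2.7, -0.6,  7. ]), 'M': array([-0.25,  0.91, -0.06]), 'grip': (17.5, 60.4), 'j': array([ 0.25,  0.2 , -0.54,  0.34, -0.18, -1.14])}
```

Emit:
drive_tool:
  rows:
    - {"dx":0,"dy":0,"dz":0,"wx":0,"wy":0,"wz":-0.3,"hand":14}
    - {"dx":0,"dy":0,"dz":0,"wx":0,"wy":0,"wz":-0.6,"hand":14}
    - {"dx":0,"dy":0,"dz":0,"wx":0,"wy":0,"wz":-0.6,"hand":14}

```text
clock: 12.4
eef_pos: [0.5722, 0.0928, 0.1237]
tool_rot: [-0.621, 0.74, -0.189, 0.177]
ft_force: [-4.8, 0.5, 4.6]
grip_width: 0.0172
grasp_force: 60.4
```

```bash
python3 -c "
from h import *
print(where(np.load('p.npy')))"
```

```text
{'t': 12.4, 'panel_mm': array([-0.8,  2.9, 39.4]), 'ang': np.float64(177.0), 'tilt': np.float64(0.03), 'F': array([-1.8, -0.1,  6.4]), 'M': array([-0.14,  0.89, -0.09]), 'grip': (17.2, 60.4), 'j': array([ 0.25,  0.2 , -0.54,  0.34, -0.18, -1.19])}
```

Emit:
drive_tool:
  rows:
    - {"dx":0,"dy":0,"dz":0,"wx":0,"wy":0,"wz":-0.6,"hand":14}
    - {"dx":0,"dy":0,"dz":0,"wx":0,"wy":0,"wz":-1.2,"hand":14}
    - {"dx":0,"dy":0,"dz":0,"wx":0,"wy":0,"wz":-1.6,"hand":14}
    - {"dx":0,"dy":0,"dz":0,"wx":0,"wy":0,"wz":-1.6,"hand":14}

```text
clock: 12.8
eef_pos: [0.5721, 0.0928, 0.1236]
tool_rot: [-0.671, 0.694, -0.201, 0.163]
ft_force: [-6.8, -0.3, 5.6]
grip_width: 0.017
grasp_force: 60.5
```

```bash
python3 -c "
from h import *
print(where(np.load('p.npy')))"
```

```text
{'t': 12.8, 'panel_mm': array([-1. ,  2.9, 39.4]), 'ang': np.float64(-175.0), 'tilt': np.float64(0.04), 'F': array([-3. , -1.1,  8.2]), 'M': array([-0.14,  0.95,  0.1 ]), 'grip': (17.0, 60.5), 'j': array([ 0.25,  0.2 , -0.54,  0.34, -0.18, -1.33])}
```

Emit:
drive_tool:
  rows:
    - {"dx":0,"dy":0,"dz":0,"wx":0,"wy":0,"wz":-0.5,"hand":14}
    - {"dx":0,"dy":0,"dz":0,"wx":0,"wy":0,"wz":-1.0,"hand":14}
    - {"dx":0,"dy":0,"dz":0,"wx":0,"wy":0,"wz":-1.5,"hand":14}
    - {"dx":0,"dy":0,"dz":0,"wx":0,"wy":0,"wz":-2.0,"hand":14}
    - {"dx":0,"dy":0,"dz":0,"wx":0,"wy":0,"wz":-2.0,"hand":14}

```text
clock: 13.3
eef_pos: [0.572, 0.0928, 0.1236]
tool_rot: [0.729, -0.633, 0.214, -0.145]
ft_force: [-6.4, -0.1, 5.1]
grip_width: 0.0172
grasp_force: 60.5
```

```bash
python3 -c "
from h import *
print(where(np.load('p.npy')))"
```

```text
{'t': 13.3, 'panel_mm': array([-1.1,  2.9, 39.4]), 'ang': np.float64(-165.0), 'tilt': np.float64(0.04), 'F': array([-2.9, -0.9,  7.6]), 'M': array([-0.17,  0.98,  0.05]), 'grip': (17.2, 60.5), 'j': array([ 0.25,  0.2 , -0.54,  0.34, -0.18, -1.5 ])}
```

Emit:
drive_tool:
  rows:
    - {"dx":0,"dy":0,"dz":0,"wx":0,"wy":0,"wz":-0.3,"hand":14}
    - {"dx":0,"dy":0,"dz":0,"wx":0,"wy":0,"wz":-0.6,"hand":14}
    - {"dx":0,"dy":0,"dz":0,"wx":0,"wy":0,"wz":-0.6,"hand":14}

```text
clock: 13.6
eef_pos: [0.5719, 0.0931, 0.1235]
tool_rot: [0.745, -0.616, 0.217, -0.14]
ft_force: [-8.0, 1.8, 4.9]
grip_width: 0.0173
grasp_force: 74.7
```

```bash
python3 -c "
from h import *
print(where(np.load('p.npy')))"
```

```text
{'t': 13.6, 'panel_mm': array([-1.2,  3.2, 39.4]), 'ang': np.float64(-162.3), 'tilt': np.float64(0.06), 'F': array([-4.6,  0.9,  8.3]), 'M': array([ 0.14,  1.24, -1.48]), 'grip': (17.3, 74.7), 'j': array([ 0.25,  0.2 , -0.54,  0.34, -0.18, -1.55])}
```

Torque jumped to −1.5 N m at the third click, so that is the end stop. Now clockwise 120°, plus the 3° of overpress.

Emit:
drive_tool:
  rows:
    - {"dx":0,"dy":0,"dz":0,"wx":0,"wy":0,"wz":0.6,"hand":14}
    - {"dx":0,"dy":0,"dz":0,"wx":0,"wy":0,"wz":1.4,"hand":14}
    - {"dx":0,"dy":0,"dz":0,"wx":0,"wy":0,"wz":2.2,"hand":14}
    - {"dx":0,"dy":0,"dz":0,"wx":0,"wy":0,"wz":3.0,"hand":14}
    - {"dx":0,"dy":0,"dz":0,"wx":0,"wy":0,"wz":3.8,"hand":14}
    - {"dx":0,"dy":0,"dz":0,"wx":0,"wy":0,"wz":4.6,"hand":14}
    - {"dx":0,"dy":0,"dz":0,"wx":0,"wy":0,"wz":5.4,"hand":14}
    - {"dx":0,"dy":0,"dz":0,"wx":0,"wy":0,"wz":6.2,"hand":14}
    - {"dx":0,"dy":0,"dz":0,"wx":0,"wy":0,"wz":7.0,"hand":14}
    - {"dx":0,"dy":0,"dz":0,"wx":0,"wy":0,"wz":7.8,"hand":14}
    - {"dx":0,"dy":0,"dz":0,"wx":0,"wy":0,"wz":8.6,"hand":14}
    - {"dx":0,"dy":0,"dz":0,"wx":0,"wy":0,"wz":9.4,"hand":14}
    - {"dx":0,"dy":0,"dz":0,"wx":0,"wy":0,"wz":10.2,"hand":14}
    - {"dx":0,"dy":0,"dz":0,"wx":0,"wy":0,"wz":11.0,"hand":14}
    - {"dx":0,"dy":0,"dz":0,"wx":0,"wy":0,"wz":11.8,"hand":14}
    - {"dx":0,"dy":0,"dz":0,"wx":0,"wy":0,"wz":12.6,"hand":14}
    - {"dx":0,"dy":0,"dz":0,"wx":0,"wy":0,"wz":12.6,"hand":14}

```text
clock: 15.3
eef_pos: [0.5728, 0.0926, 0.124]
tool_rot: [-0.315, 0.913, -0.114, 0.233]
ft_force: [-5.1, -1.8, 5.0]
grip_width: 0.0173
grasp_force: 60.3
```

```bash
python3 -c "
from h import *
print(where(np.load('p.npy')))"
```

```text
{'t': 15.3, 'panel_mm': array([-0.2,  2.8, 39.4]), 'ang': np.float64(135.0), 'tilt': np.float64(0.08), 'F': array([-1.7, -2.4,  6.7]), 'M': array([-0.31,  0.81,  0.18]), 'grip': (17.3, 60.3), 'j': array([ 0.25,  0.2 , -0.54,  0.34, -0.18, -0.46])}
```

Emit:
drive_tool:
  rows:
    - {"dx":0,"dy":0,"dz":0,"wx":0,"wy":0,"wz":0.8,"hand":14}
    - {"dx":0,"dy":0,"dz":0,"wx":0,"wy":0,"wz":1.6,"hand":14}
    - {"dx":0,"dy":0,"dz":0,"wx":0,"wy":0,"wz":2.4,"hand":14}
    - {"dx":0,"dy":0,"dz":0,"wx":0,"wy":0,"wz":3.2,"hand":14}
    - {"dx":0,"dy":0,"dz":0,"wx":0,"wy":0,"wz":4.0,"hand":14}
    - {"dx":0,"dy":0,"dz":0,"wx":0,"wy":0,"wz":4.8,"hand":14}
    - {"dx":0,"dy":0,"dz":0,"wx":0,"wy":0,"wz":5.6,"hand":14}
    - {"dx":0,"dy":0,"dz":0,"wx":0,"wy":0,"wz":6.4,"hand":14}
    - {"dx":0,"dy":0,"dz":0,"wx":0,"wy":0,"wz":7.2,"hand":14}
    - {"dx":0,"dy":0,"dz":0,"wx":0,"wy":0,"wz":8.0,"hand":14}
    - {"dx":0,"dy":0,"dz":0,"wx":0,"wy":0,"wz":8.8,"hand":14}
    - {"dx":0,"dy":0,"dz":0,"wx":0,"wy":0,"wz":9.6,"hand":14}
    - {"dx":0,"dy":0,"dz":0,"wx":0,"wy":0,"wz":10.4,"hand":14}
    - {"dx":0,"dy":0,"dz":0,"wx":0,"wy":0,"wz":11.2,"hand":14}
    - {"dx":0,"dy":0,"dz":0,"wx":0,"wy":0,"wz":12.0,"hand":14}
    - {"dx":0,"dy":0,"dz":0,"wx":0,"wy":0,"wz":12.0,"hand":14}
    - {"dx":0,"dy":0,"dz":0,"wx":0,"wy":0,"wz":12.0,"hand":14}

```text
clock: 17.0
eef_pos: [0.5729, 0.0916, 0.1242]
tool_rot: [0.184, 0.948, 0.017, 0.259]
ft_force: [-4.7, -5.0, 6.4]
grip_width: 0.0171
grasp_force: 60.5
```

```bash
python3 -c "
from h import *
print(where(np.load('p.npy')))"
```

```text
{'t': 17.0, 'panel_mm': array([ 0.1,  1.8, 39.4]), 'ang': np.float64(75.0), 'tilt': np.float64(0.2), 'F': array([-0.3, -5.6,  7.6]), 'M': array([-0.81,  0.67,  0.19]), 'grip': (17.1, 60.5), 'j': array([ 0.25,  0.2 , -0.54,  0.34, -0.19,  0.59])}
```

Emit:
drive_tool:
  rows:
    - {"dx":0,"dy":0,"dz":0,"wx":0,"wy":0,"wz":-0.3,"hand":14}
    - {"dx":0,"dy":0,"dz":0,"wx":0,"wy":0,"wz":-0.5,"hand":14}
    - {"dx":0,"dy":0,"dz":0,"wx":0,"wy":0,"wz":-0.5,"hand":14}
    - {"dx":0,"dy":0,"dz":0,"wx":0,"wy":0,"wz":-0.5,"hand":14}

```text
clock: 17.4
eef_pos: [0.5729, 0.0916, 0.1242]
tool_rot: [0.164, 0.952, 0.011, 0.259]
ft_force: [-5.4, -3.9, 6.4]
grip_width: 0.0168
grasp_force: 60.6
```

```bash
python3 -c "
from h import *
print(where(np.load('p.npy')))"
```

```text
{'t': 17.4, 'panel_mm': array([ 0.1,  1.8, 39.4]), 'ang': np.float64(77.5), 'tilt': np.float64(0.2), 'F': array([-1. , -4.6,  7.9]), 'M': array([-0.72,  0.66, -0.12]), 'grip': (16.8, 60.6), 'j': array([ 0.25,  0.2 , -0.54,  0.34, -0.19,  0.55])}
```

Emit:
drive_tool:
  rows:
    - {"dx":0,"dy":0,"dz":0,"wx":0,"wy":0,"wz":-0.5,"hand":25}
    - {"dx":0,"dy":0,"dz":0,"wx":0,"wy":0,"wz":-0.5,"hand":35}
    - {"dx":0,"dy":0,"dz":0,"wx":0,"wy":0,"wz":-0.5,"hand":42}
    - {"dx":0,"dy":0,"dz":0,"wx":0,"wy":0,"wz":-0.5,"hand":42}
    - {"dx":0,"dy":0,"dz":-0.3,"wx":0,"wy":0,"wz":-0.5,"hand":42}
    - {"dx":0,"dy":0,"dz":-0.8,"wx":0,"wy":0,"wz":-0.5,"hand":42}
    - {"dx":0,"dy":0,"dz":-1.5,"wx":0,"wy":0,"wz":-0.5,"hand":42}
    - {"dx":0,"dy":0,"dz":-2.2,"wx":0,"wy":0,"wz":-0.5,"hand":42}
    - {"dx":0,"dy":0,"dz":-2.4,"wx":0,"wy":0,"wz":-0.5,"hand":42}
    - {"dx":0,"dy":0,"dz":-2.4,"wx":0,"wy":0,"wz":-0.5,"hand":42}

```text
clock: 18.4
eef_pos: [0.5139, 0.1008, 0.2295]
tool_rot: [0.142, 0.955, 0.008, 0.261]
ft_force: [0.2, -0.5, 0.2]
grip_width: 0.0418
grasp_force: 0.0
```

```bash
python3 - <<'E'
from h import *
import cv2
p=np.load('p.npy'); print(where(p))
print(rel(*goal(p,[0,-.108,.15],0)))
a=bot.camera('top')[135:280,180:380,::-1]; b=bot.camera('scene')[150:320,260:460,::-1]
cv2.imwrite('pics/d6.png',np.hstack([cv2.resize(a,(400,290),interpolation=2),cv2.resize(b,(400,340),interpolation=2)[:290]]))
for th in (-45,-15,-5): print(th,((proj('top',p2w(p,[.055*np.cos(np.radians(th)),.055*np.sin(np.radians(th)),.0215]))-[180,135])*2).round())
E
```

```text
{'t': 18.4, 'panel_mm': array([  1.1,   3.8, 160.4]), 'ang': np.float64(80.0), 'tilt': np.float64(0.26), 'F': array([ 0.3, -0.5,  0. ]), 'M': array([-0.01,  0.44, -0.01]), 'grip': (41.8, 0.0), 'j': array([ 0.31, -0.04, -0.48,  0.64, -0.21,  0.55])}
(array([-0.37, -2.21,  0.2 ]), array([ 0.05,  0.02, 16.  ]))
-45 [[228. 120.]]
-15 [[197.  99.]]
-5 [[185.  96.]]
```

View pics/d6.png

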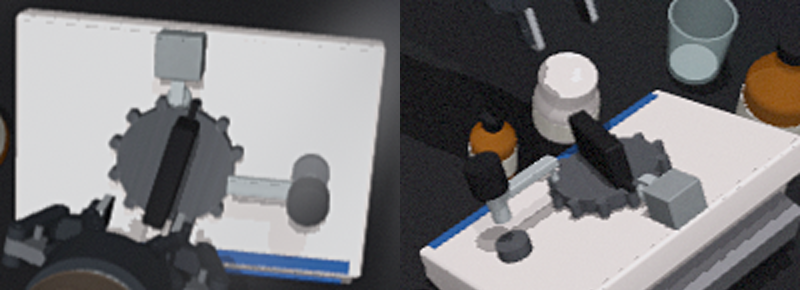

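The pointer is at (197,100) in the top crop, which matches −15°, exactly four clicks from the stop at 105°. The pin is still out and the neighbours have not moved. Back to the pin.

Emit:
drive_tool:
  rows:
    - {"dx":0,"dy":-0.2,"dz":0,"wx":0,"wy":0,"wz":1.5,"hand":50}
    - {"dx":-0.1,"dy":-0.5,"dz":0.1,"wx":0,"wy":0,"wz":3.0,"hand":50}
    - {"dx":-0.1,"dy":-0.8,"dz":0.1,"wx":0,"wy":0,"wz":4.5,"hand":50}
    - {"dx":-0.2,"dy":-1.1,"dz":0.1,"wx":0,"wy":0,"wz":6.0,"hand":50}
    - {"dx":-0.2,"dy":-1.4,"dz":0.2,"wx":0,"wy":0,"wz":7.5,"hand":50}
    - {"dx":-0.3,"dy":-1.7,"dz":0.2,"wx":0,"wy":0,"wz":9.0,"hand":50}
    - {"dx":-0.3,"dy":-2.0,"dz":0.2,"wx":0,"wy":0,"wz":10.5,"hand":50}
    - {"dx":-0.37,"dy":-2.2,"dz":0.2,"wx":0,"wy":0,"wz":12.0,"hand":50}
    - {"dx":-0.37,"dy":-2.21,"dz":0.2,"wx":0.05,"wy":0.02,"wz":13.5,"hand":50}
    - {"dx":-0.37,"dy":-2.21,"dz":0.2,"wx":0.05,"wy":0.02,"wz":15.0,"hand":50}
    - {"dx":-0.37,"dy":-2.21,"dz":0.2,"wx":0.05,"wy":0.02,"wz":16.0,"hand":50}
    - {"dx":-0.37,"dy":-2.21,"dz":0.2,"wx":0.05,"wy":0.02,"wz":16.0,"hand":50}
    - {"dx":-0.37,"dy":-2.21,"dz":0.2,"wx":0.05,"wy":0.02,"wz":16.0,"hand":50}

```text
clock: 19.8
eef_pos: [0.5034, -0.0117, 0.2166]
tool_rot: [0.723, 0.642, 0.169, 0.192]
ft_force: [-0.2, 0.1, 0.0]
grip_width: 0.0501
grasp_force: 0.0
```

```bash
python3 -c "
from h import *
p=np.load('p.npy');print(where(p),rel(*goal(p,[-.0007,-.108,.075],0)))"
```

```text
{'t': 19.8, 'panel_mm': array([  -2.6, -109.1,  147.7]), 'ang': np.float64(0.1), 'tilt': np.float64(0.4), 'F': array([-0.2,  0.1,  0.1]), 'M': array([0.01, 0.49, 0.06]), 'grip': (50.1, 0.0), 'j': array([ 0.02, -0.08, -0.56,  0.58, -0.07,  1.69])} (array([0.03, 0.05, 1.45]), array([-0.08,  0.02,  0.02]))
```

Emit:
drive_tool:
  rows:
    - {"dx":0.03,"dy":0.05,"dz":0.2,"wx":-0.08,"wy":0,"wz":0,"hand":50}
    - {"dx":0.03,"dy":0.05,"dz":0.5,"wx":-0.08,"wy":0,"wz":0,"hand":50}
    - {"dx":0.03,"dy":0.05,"dz":0.8,"wx":-0.08,"wy":0,"wz":0,"hand":50}
    - {"dx":0.03,"dy":0.05,"dz":1.1,"wx":-0.08,"wy":0,"wz":0,"hand":50}
    - {"dx":0.03,"dy":0.05,"dz":1.3,"wx":-0.08,"wy":0,"wz":0,"hand":50}
    - {"dx":0.03,"dy":0.05,"dz":1.45,"wx":-0.08,"wy":0,"wz":0,"hand":50}
    - {"dx":0.03,"dy":0.05,"dz":1.45,"wx":-0.08,"wy":0,"wz":0,"hand":36}
    - {"dx":0.03,"dy":0.05,"dz":1.45,"wx":-0.08,"wy":0,"wz":0,"hand":28}
    - {"dx":0.03,"dy":0.05,"dz":1.45,"wx":-0.08,"wy":0,"wz":0,"hand":28}
    - {"dx":0.03,"dy":0.05,"dz":1.45,"wx":-0.08,"wy":0,"wz":0,"hand":28}

```text
clock: 20.8
eef_pos: [0.5408, -0.0147, 0.1557]
tool_rot: [0.723, 0.641, 0.171, 0.195]
ft_force: [-0.6, -0.1, -5.4]
grip_width: 0.0302
grasp_force: 59.6
```

```bash
python3 -c "
from h import *
p=np.load('p.npy');print(where(p))"
```

```text
{'t': 20.8, 'panel_mm': array([  -0.7, -107.6,   76.3]), 'ang': np.float64(0.0), 'tilt': np.float64(0.1), 'F': array([-3.2, -0.1, -4.4]), 'M': array([-0.04,  1.06,  0.06]), 'grip': (30.2, 59.6), 'j': array([ 0.01,  0.07, -0.6 ,  0.38, -0.07,  1.68])}
```

Emit:
drive_tool:
  rows:
    - {"dx":0,"dy":0,"dz":0.1,"wx":0,"wy":0,"wz":0,"hand":28}
    - {"dx":0,"dy":0,"dz":0.2,"wx":0,"wy":0,"wz":0,"hand":28}
    - {"dx":0,"dy":0,"dz":0.3,"wx":0,"wy":0,"wz":0,"hand":28}
    - {"dx":0,"dy":0,"dz":0.4,"wx":0,"wy":0,"wz":0,"hand":28}
    - {"dx":0,"dy":0,"dz":0.5,"wx":0,"wy":0,"wz":0,"hand":28}
    - {"dx":0,"dy":0,"dz":0.5,"wx":0,"wy":0,"wz":0,"hand":28}

```text
clock: 21.4
eef_pos: [0.5533, -0.0162, 0.1339]
tool_rot: [0.723, 0.641, 0.171, 0.194]
ft_force: [-0.2, 0.3, -6.2]
grip_width: 0.0306
grasp_force: 60.1
```

```bash
python3 -c "
from h import *
p=np.load('p.npy');print(where(p))"
```

```text
{'t': 21.4, 'panel_mm': array([  -0.6, -107.6,   51.1]), 'ang': np.float64(0.0), 'tilt': np.float64(0.1), 'F': array([-3.3,  0.2, -5.2]), 'M': array([0.02, 1.14, 0.01]), 'grip': (30.6, 60.1), 'j': array([ 0.  ,  0.12, -0.61,  0.32, -0.06,  1.68])}
```

Emit:
drive_tool:
  rows:
    - {"dx":0,"dy":0,"dz":0.04,"wx":0,"wy":0,"wz":0,"hand":28}
    - {"dx":0,"dy":0,"dz":0.07,"wx":0,"wy":0,"wz":0,"hand":28}
    - {"dx":0,"dy":0,"dz":0.07,"wx":0,"wy":0,"wz":0,"hand":28}

```text
clock: 21.7
eef_pos: [0.5549, -0.0164, 0.1312]
tool_rot: [0.723, 0.641, 0.171, 0.195]
ft_force: [-4.5, 1.1, -2.2]
grip_width: 0.0303
grasp_force: 60.2
```

```bash
python3 -c "
from h import *
p=np.load('p.npy');print(where(p))"
```

```text
{'t': 21.7, 'panel_mm': array([  -0.6, -107.6,   47.9]), 'ang': np.float64(0.0), 'tilt': np.float64(0.09), 'F': array([-5.1,  0.5,  0.4]), 'M': array([0.09, 1.47, 0.01]), 'grip': (30.3, 60.2), 'j': array([ 0.  ,  0.13, -0.61,  0.31, -0.06,  1.68])}
```

Emit:
drive_tool:
  rows:
    - {"dx":0,"dy":0,"dz":0.02,"wx":0,"wy":0,"wz":0,"hand":28}
    - {"dx":0,"dy":0,"dz":0.04,"wx":0,"wy":0,"wz":0,"hand":28}
    - {"dx":0,"dy":0,"dz":0.04,"wx":0,"wy":0,"wz":0,"hand":28}

```text
clock: 22.0
eef_pos: [0.5553, -0.0164, 0.1307]
tool_rot: [0.723, 0.641, 0.171, 0.195]
ft_force: [-17.9, 1.9, 11.5]
grip_width: 0.0306
grasp_force: 62.6
```

```bash
python3 -c "
from h import *
p=np.load('p.npy');print(where(p))"
```

```text
{'t': 22.0, 'panel_mm': array([  -0.5, -107.6,   47.3]), 'ang': np.float64(0.0), 'tilt': np.float64(0.11), 'F': array([-9.9, -0.2, 19. ]), 'M': array([-0.01,  2.27,  0.05]), 'grip': (30.6, 62.6), 'j': array([ 0.  ,  0.13, -0.61,  0.31, -0.06,  1.68])}
```

The pin bottomed with about 19 N after 29 mm. I'll release, back off, and press the top with closed fingers so the release leaves it fully home.

Emit:
drive_tool:
  rows:
    - {"dx":0,"dy":0,"dz":0,"wx":0,"wy":0,"wz":0,"hand":40}
    - {"dx":0,"dy":0,"dz":0,"wx":0,"wy":0,"wz":0,"hand":55}
    - {"dx":0,"dy":0,"dz":0,"wx":0,"wy":0,"wz":0,"hand":55}
    - {"dx":0,"dy":0,"dz":-0.3,"wx":0,"wy":0,"wz":0,"hand":55}
    - {"dx":0,"dy":0,"dz":-0.7,"wx":0,"wy":0,"wz":0,"hand":55}
    - {"dx":0,"dy":0,"dz":-1.0,"wx":0,"wy":0,"wz":0,"hand":55}
    - {"dx":0,"dy":0,"dz":-1.0,"wx":0,"wy":0,"wz":0,"hand":20}
    - {"dx":0,"dy":0,"dz":-1.0,"wx":0,"wy":0,"wz":0,"hand":0}
    - {"dx":0,"dy":0,"dz":-1.0,"wx":0,"wy":0,"wz":0,"hand":0}
    - {"dx":0,"dy":0,"dz":-1.0,"wx":0,"wy":0,"wz":0,"hand":0}
    - {"dx":0,"dy":0,"dz":-1.0,"wx":0,"wy":0,"wz":0,"hand":0}

```text
clock: 23.1
eef_pos: [0.532, -0.0136, 0.1726]
tool_rot: [0.723, 0.64, 0.172, 0.195]
ft_force: [-0.3, 0.0, 0.4]
grip_width: -0.0002
grasp_force: 0.0
```

```bash
python3 -c "
from h import *
p=np.load('p.npy');print(where(p),rel(*goal(p,[0,-.108,.077],0)))"
```

```text
{'t': 23.1, 'panel_mm': array([   0.2, -107.6,   95.3]), 'ang': np.float64(0.0), 'tilt': np.float64(0.14), 'F': array([-0.1,  0. ,  0.5]), 'M': array([-0.01,  0.45,  0.04]), 'grip': (-0.2, 0.0), 'j': array([ 0.01,  0.02, -0.59,  0.43, -0.07,  1.69])} (array([-0.01, -0.  ,  0.37]), array([0.02, 0.02, 0.  ]))
```

Emit:
drive_tool:
  rows:
    - {"dx":0,"dy":0,"dz":0.1,"wx":0,"wy":0,"wz":0,"hand":0}
    - {"dx":0,"dy":0,"dz":0.2,"wx":0,"wy":0,"wz":0,"hand":0}
    - {"dx":0,"dy":0,"dz":0.28,"wx":0,"wy":0,"wz":0,"hand":0}
    - {"dx":0,"dy":0,"dz":0.34,"wx":0,"wy":0,"wz":0,"hand":0}
    - {"dx":0,"dy":0,"dz":0.38,"wx":0,"wy":0,"wz":0,"hand":0}
    - {"dx":0,"dy":0,"dz":0.38,"wx":0,"wy":0,"wz":0,"hand":0}

```text
clock: 23.7
eef_pos: [0.5416, -0.0147, 0.1566]
tool_rot: [0.723, 0.64, 0.172, 0.195]
ft_force: [0.5, 0.0, 0.6]
grip_width: -0.0002
grasp_force: 0.0
```

```bash
python3 -c "
from h import *
p=np.load('p.npy');print(where(p))"
```

```text
{'t': 23.7, 'panel_mm': array([   0.5, -107.5,   76.6]), 'ang': np.float64(0.0), 'tilt': np.float64(0.17), 'F': array([0.7, 0.1, 0.2]), 'M': array([0.  , 0.51, 0.  ]), 'grip': (-0.2, 0.0), 'j': array([ 0.01,  0.07, -0.6 ,  0.38, -0.07,  1.68])}
```

Emit:
drive_tool:
  rows:
    - {"dx":0,"dy":0,"dz":0.02,"wx":0,"wy":0,"wz":0,"hand":0}
    - {"dx":0,"dy":0,"dz":0.03,"wx":0,"wy":0,"wz":0,"hand":0}
    - {"dx":0,"dy":0,"dz":0.03,"wx":0,"wy":0,"wz":0,"hand":0}

```text
clock: 24.0
eef_pos: [0.5425, -0.0148, 0.1559]
tool_rot: [0.723, 0.64, 0.172, 0.195]
ft_force: [-0.2, -0.3, -0.5]
grip_width: -0.0002
grasp_force: 0.0
```

```bash
python3 -c "
from h import *
p=np.load('p.npy');print(where(p))"
```

```text
{'t': 24.0, 'panel_mm': array([   0.9, -107.5,   75.6]), 'ang': np.float64(0.0), 'tilt': np.float64(0.21), 'F': array([-0.4, -0.3, -0.4]), 'M': array([-0.08,  0.52,  0.03]), 'grip': (-0.2, 0.0), 'j': array([ 0.01,  0.07, -0.6 ,  0.38, -0.07,  1.68])}
```

Emit:
drive_tool:
  rows:
    - {"dx":0,"dy":0,"dz":0.02,"wx":0,"wy":0,"wz":0,"hand":0}
    - {"dx":0,"dy":0,"dz":0.04,"wx":0,"wy":0,"wz":0,"hand":0}
    - {"dx":0,"dy":0,"dz":0.04,"wx":0,"wy":0,"wz":0,"hand":0}

```text
clock: 24.3
eef_pos: [0.5427, -0.0148, 0.1558]
tool_rot: [0.722, 0.64, 0.172, 0.196]
ft_force: [-15.7, 0.9, 17.1]
grip_width: -0.0002
grasp_force: 11.5
```

```bash
python3 -c "
from h import *
p=np.load('p.npy');print(where(p))"
```

```text
{'t': 24.3, 'panel_mm': array([   1.1, -107.5,   75.3]), 'ang': np.float64(0.0), 'tilt': np.float64(0.26), 'F': array([-5. , -1. , 22.7]), 'M': array([-0.08,  1.53, -0.02]), 'grip': (-0.2, 11.5), 'j': array([ 0.01,  0.07, -0.6 ,  0.38, -0.07,  1.68])}
```

Emit:
drive_tool:
  rows:
    - {"dx":0,"dy":0,"dz":0.02,"wx":0,"wy":0,"wz":0,"hand":0}
    - {"dx":0,"dy":0,"dz":0.03,"wx":0,"wy":0,"wz":0,"hand":0}
    - {"dx":0,"dy":0,"dz":0.03,"wx":0,"wy":0,"wz":0,"hand":0}

```text
clock: 24.6
eef_pos: [0.543, -0.0148, 0.1557]
tool_rot: [0.722, 0.64, 0.173, 0.196]
ft_force: [-27.4, 2.6, 30.4]
grip_width: 0.0001
grasp_force: 20.0
```

```bash
python3 -c "
from h import *
p=np.load('p.npy');print(where(p))"
```

```text
{'t': 24.6, 'panel_mm': array([   1.2, -107.5,   75.2]), 'ang': np.float64(0.0), 'tilt': np.float64(0.3), 'F': array([-8.6, -0.7, 40.1]), 'M': array([-0.22,  2.26,  0.01]), 'grip': (0.1, 20.0), 'j': array([ 0.01,  0.07, -0.6 ,  0.38, -0.07,  1.68])}
```

Hard contact at 64.3 mm out, so the pin is fully home. Backing away, then checking.

Emit:
drive_tool:
  rows:
    - {"dx":0,"dy":0,"dz":-0.2,"wx":0,"wy":0,"wz":0,"hand":0}
    - {"dx":0,"dy":0,"dz":-0.8,"wx":0,"wy":0,"wz":0,"hand":0}
    - {"dx":0,"dy":0,"dz":-1.6,"wx":0,"wy":0,"wz":0,"hand":0}
    - {"dx":0,"dy":0,"dz":-2.4,"wx":0,"wy":0,"wz":0,"hand":0}
    - {"dx":0,"dy":0,"dz":-2.6,"wx":0,"wy":0,"wz":0,"hand":0}
    - {"dx":0,"dy":0,"dz":-2.6,"wx":0,"wy":0,"wz":0,"hand":0}
    - {"dx":0,"dy":0,"dz":-2.6,"wx":0,"wy":0,"wz":0,"hand":0}
    - {"dx":0,"dy":0,"dz":-2.6,"wx":0,"wy":0,"wz":0,"hand":0}

```text
clock: 25.4
eef_pos: [0.4787, -0.007, 0.2629]
tool_rot: [0.723, 0.641, 0.171, 0.194]
ft_force: [-0.3, 0.4, 0.4]
grip_width: -0.0002
grasp_force: 0.0
```

```bash
python3 - <<'E'
from h import *
import cv2
p=np.load('p.npy'); print(where(p))
a=bot.camera('scene'); a0=cv2.imread('pics/scene0.png')[...,::-1]
for t in('lock_pin','flask','amber_bottle','beaker','wash_bottle','jar','small_bottle'):
    r=bot.look_for('scene',t); print(t,[[round(float(v)) for v in d['extent']] for d in r[:1]])
# pin patch alignment against the start picture (pin was home then)
tm=a0[236:285,295:345].copy(); m=cv2.matchTemplate(a,tm,cv2.TM_CCOEFF_NORMED); print(cv2.minMaxLoc(m)[1::2])
# pointer check: dark pixels of the fin in top view
t=bot.camera('top').astype(int).sum(2)
for th in range(-75,110,30):
    u,v=proj('top',p2w(p,[.052*np.cos(np.radians(th)),.052*np.sin(np.radians(th)),.02]))[0].round().astype(int); print(th,t[v-1:v+2,u-1:u+2].mean().round())
E
```

```text
{'t': 25.4, 'panel_mm': array([  -1.2, -107.5,  200.3]), 'ang': np.float64(0.0), 'tilt': np.float64(0.12), 'F': array([-0.1,  0.3,  0.6]), 'M': array([-0.03,  0.51,  0.02]), 'grip': (-0.2, 0.0), 'j': array([ 0.03, -0.18, -0.52,  0.72, -0.08,  1.7 ])}
lock_pin [[320, 258, 42, 34]]
flask [[231, 281, 48, 72]]
amber_bottle [[449, 190, 45, 56]]
beaker [[409, 168, 36, 54]]
wash_bottle [[273, 331, 43, 72]]
jar [[343, 200, 31, 46]]
small_bottle [[307, 222, 22, 37]]
(0.992545485496521, (295, 236))
-75 304.0
-45 248.0
-15 87.0
15 244.0
45 256.0
75 256.0
105 262.0
```

The pin matches its starting home position, the pointer is at −15° (four clicks from the stop), and the bystanders have not moved. Handing in.

```bash
python3 -c "
from workcell import bot
print(bot.job_done())"
```

```text
the job is handed in; nothing more can be done
None
```

Job handed in at 25 s: I drew the lock pin, turned the dial anticlockwise to its end stop and back clockwise four clicks, then pushed the pin fully home; in the last pictures the bottles and glassware had not moved.

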